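Raise the wide chip guard to its pointer

ROBOT

A 7-joint arm with a two-finger parallel gripper is mounted at the origin on the work surface. World frame = base frame: x ahead of the robot, y to its left, z up, the work surface at z = 0. Lengths are in m, angles in rad, forces in N, time in s.
With the tool pointing down it reaches from about 0.425 to 0.925 m from the base axis. Payload 6.8 kg.
Tool frame: the origin (TCP) lies at the very end of the fingers, on their centre line; the grasp point (between the pads) lies 19 mm behind it (env.pinch_z is the z of the grasp point in the tool frame, in m); z points along the fingers, y is the line along which they close (so a half turn about z gives the same grasp; the last joint's range is limited). The gripper opens to 85 mm and grips with 20 to 120 N. Pads are 22 mm wide; open, the fingers measure 114 mm over their backs; the gripper's body (76 mm by 85 mm) begins 54 mm behind the grasp point. The pads swing forward as they close: fully open they stand 13 mm farther back than shut.
Start: joints at [1.12, 0.477, 0.022, 1.555, -0.011, 1.109, -0.083], TCP at [0.227, -0.636, 0.231] pointing down, gripper open.
Joint ranges: [-2.96, 2.96], [-0.34, 2.1], [-1.41, 1.46], [0.24, 2.44], [-1.37, 4.51], [0.17, 1.92], [-2.96, 2.96]. Speed limits (rad/s): [2.39, 2.39, 3.14, 3.14, 3.14, 3.14, 3.14].

INTERFACE

Orientations are given as a unit quaternion [x, y, z, w].
In Python, from rig import readout, optics, job, env gives the robot as it stands. The module is installed in compiled form; this text tells all that it offers.
- The arm moves only by the tool carry_out, never from a script. Its argument "motion" is a list that holds one entry, the list of rows, each a list of 7 numbers: the shift along the tool's x, y, z in mm, then the turn, a rotation vector about the tool's x, y, z in degrees, then the finger opening in mm, from 0 to 85.4. A call has 1 to 20 rows; each row is the pose to reach, as a shift and turn from the pose commanded when the call began, along the tool's axes at that moment; what a row does not reach only later rows make up. A row lasts 1/12 s, in which the tool goes at most 41.7 mm and 7.16 degrees, less where a joint would pass 70% of its speed; a pose out of reach is approached as far as the arm can. A call with a gripper value outside its range is refused whole. The fingers move at their own pace and stop on an object; the grip force is fixed at half the most. Time passes only in rows, so rows that repeat a pose let the fingers close. It gives the time, the measured TCP pose, the force, the opening and the grip force at its end, in the units of the state.
- readout.get_obs(): the state, without advancing time (a new reading comes with each control period).
- optics.camera(name): name is "side" or "top"; returns the picture (420x560x3 uint8, red, green, blue); there is no depth.
- optics.camera_model(name): a dict with "fx", "fy", "cx", "cy" (pixels), "distortion" ([k1, k2, p1, p2, k3] as OpenCV has them; the pictures are not rectified), "R" (3x3) and "t" (3): a world point X has camera coordinates R X + t. Camera axes: x right, y down, z forward; pixel columns grow to the right and rows downward; lengths in m; the calibration is good to about 2 mm. A picture is of the moment at which its call begins. camera_model takes no time and is no camera call.
- job.close_job(): hands the job in; it is judged then, once.
The state is a dict: "t": time; "joint_positions": joint angles; "qd": joint speeds; "joint_torque": joint torques, N m; "ee_pos": TCP position; "tcp_rot": TCP orientation; "force": force on the tool from outside, world axes, zero at the start; "torque": the same for the moment, N m; "gripper_width": finger opening in m; "grasp_force": force on a finger pad.
Only numpy, scipy, OpenCV 4.12 (cv2) and the standard library are available. Lean on these libraries where they do the work, as an engineer would, in place of code of your own. Each camera call takes 0.05 s, during which the arm holds its last target. There are 200 camera calls.

TASK

Two clear chip guards stand on the woodturner's bench; open the wider one, the one with the turned bowl behind it, by raising its sliding sash until the wooden rail along the sash's lower edge is level with the steel pointer on that guard's left post, and leave it standing there. Leave the pointer as it is set, leave the narrow guard's sash alone and do not disturb the bowl.

Things in the scene. Friction and masses are not known exactly. Their poses are not given: they have to be found in the camera images.
- lift_rail (a point): Middle of the front face of the wide guard's wooden rail (248 long, 18 high, 55 mm proud of the clear pane; open below to an 18 mm base board). x square to the guard, away from the robot; y along the rail to the left; z up. The counterbalanced sash slides vertically at 3 to 5 N either way and stays put; point starts 110 to 150 mm above the bench, stop at 280. Tilted fingertips under its edge lift it.
- mark (a point): Middle of the blunt tip of the wide guard's steel pointer (8 wide, 6 mm high), which sticks forward from a collar clamped round the left (+y) post: 136 mm left of the rail's middle, level front to back with the rail's front face, 200 to 260 mm above the bench. Axes as lift_rail. The posts are dark, 40 x 40 mm, 420 tall, 260 apart inside; the rail runs between them, its front 35 mm before theirs.
- narrow_rail (a point): Same point on the other, narrow guard, which is of the same kind (220 mm wide over its posts against 340 for the wide one; rail 128 mm long; grinding wheel behind it). Axes as lift_rail. Its sash must stay as it is. Either guard may be on the left; each stands turned up to 10 degrees.
- bowl: Turned wooden bowl, 124 mm across the rim, 60 mm tall, standing loose on the wide guard's base board, its middle 90 to 130 mm behind the pane. Origin at the centre of its underside, z up.

How it is judged:
At the end, for the whole second after the job is handed in: The wide guard's rail stands still with its middle height within 12 mm of the height of the pointer's tip (z of lift_rail in the frame of mark between -0.012 and 0.012 m); the robot touches nothing.
It fails at once if the narrow guard's sash is moved by more than 10 mm (distance of narrow_rail from where it was at the start of the episode above 0.01 m).
It fails at once if the wide guard's pointer is moved by more than 5 mm (distance of mark from where it was at the start of the episode above 0.005 m).
It fails at once if the bowl is shifted by more than 15 mm (distance of bowl from where it was at the start of the episode above 0.015 m).
It also fails if it takes over 38 s, if anything falls off the work surface, if the arm or the gripper's body presses on something with over 40 N, if the wrist force passes 120 N, or if a joint passes its speed limit or range.

## Working session

There is one attempt and no reset: what is moved stays moved. The work goes in short steps, Python scripts to look and compute and a tool call to move; the robot and the scene stay as the last step left them, time stands still between calls to the robot, and variables do not carry over. Pictures are saved under pics/ and viewed, at most 10 in all, crops included, and the job is handed in when it is done.

Besides the shell and the picture viewer there is one more tool, called after "Emit:" by a JSON object that holds its "fn" and its "kwargs", one argument or row to a line. carry_out: Moves the arm, as the interface text tells. Its arguments: {"type":"object","properties":{"motion":{"type":"array","items":{"type":"array","items":{"type":"array","items":{"type":"number"}}}}},"required":["motion"]}

```bash
mkdir -p pics; python3 - <<'E'
from rig import readout, optics, job, env
import cv2
for n in("side","top"):
    cv2.imwrite(f"pics/{n}0.png",cv2.cvtColor(optics.camera(n),cv2.COLOR_RGB2BGR))
    m=optics.camera_model(n);print(n,m)
o=readout.get_obs();print(o["t"],o["ee_pos"],o["tcp_rot"],o["gripper_width"])
E
```

```text
side {'fx': 422.23280223670673, 'fy': 422.23280223670673, 'cx': 272.23247044766157, 'cy': 207.7343104679, 'distortion': array([-0.02620163,  0.        ,  0.        ,  0.        ,  0.        ]), 'R': array([[ 0.12522553,  0.99209755, -0.00781179],
       [ 0.80330321, -0.10600999, -0.58605959],
       [-0.58225641,  0.06711438, -0.8102303 ]]), 't': array([-0.12680705, -0.40279465,  1.51600204])}
top {'fx': 444.1300133556362, 'fy': 444.1300133556362, 'cx': 278.9840985891995, 'cy': 215.47252198375028, 'distortion': array([0.00934003, 0.        , 0.        , 0.        , 0.        ]), 'R': array([[-0.00978799, -0.99985462,  0.01396165],
       [-0.99314314,  0.00809378, -0.1166242 ],
       [ 0.11649424, -0.01500744, -0.99307798]]), 't': array([0.02668713, 0.66734373, 1.12752657])}
0.1 [ 0.22670996 -0.63524226  0.23045255] [ 9.85343566e-01  1.70579641e-01 -2.00086884e-04 -7.76519364e-04] 0.0854918029564301
```

View pics/side0.png

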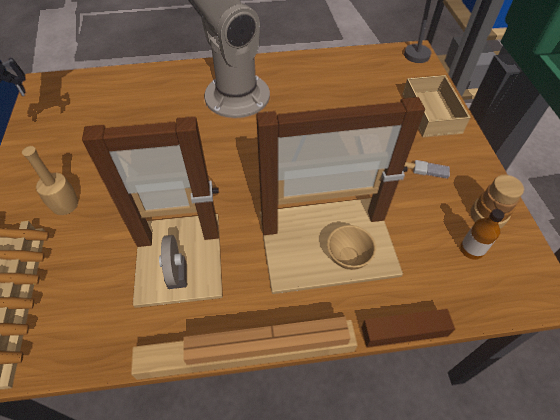

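View pics/top0.png

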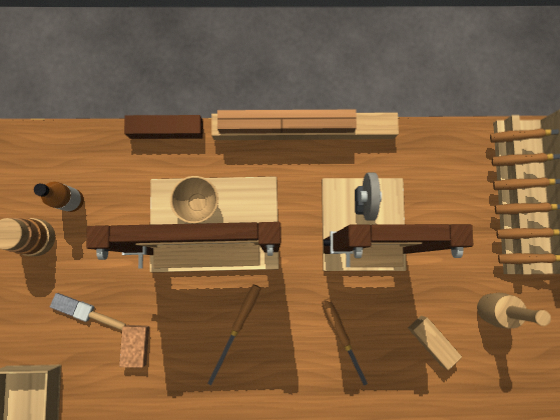

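The side camera looks from behind the guards. The wide guard stands on the +y side: posts around (268,170) and (395,160) in the side view, header (90–280, 235) in the top view. The bowl is behind it. I'll enlarge both.

```bash
python3 - <<'E'
import cv2
a=cv2.imread("pics/top0.png")[165:285,75:295];cv2.imwrite("pics/tc.png",cv2.resize(a,None,fx=3.6,fy=3.6,interpolation=cv2.INTER_CUBIC))
a=cv2.imread("pics/side0.png")[90:250,245:435];cv2.imwrite("pics/sc.png",cv2.resize(a,None,fx=3.7,fy=3.7,interpolation=cv2.INTER_CUBIC))
E
```

```text
(no output)
```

View pics/tc.png

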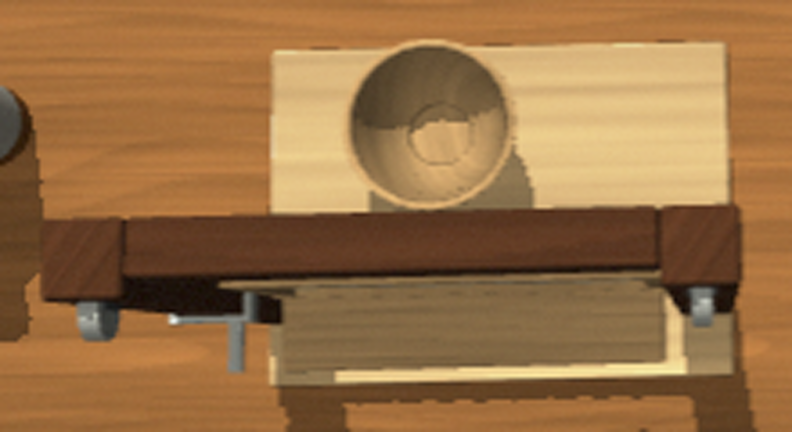

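View pics/sc.png

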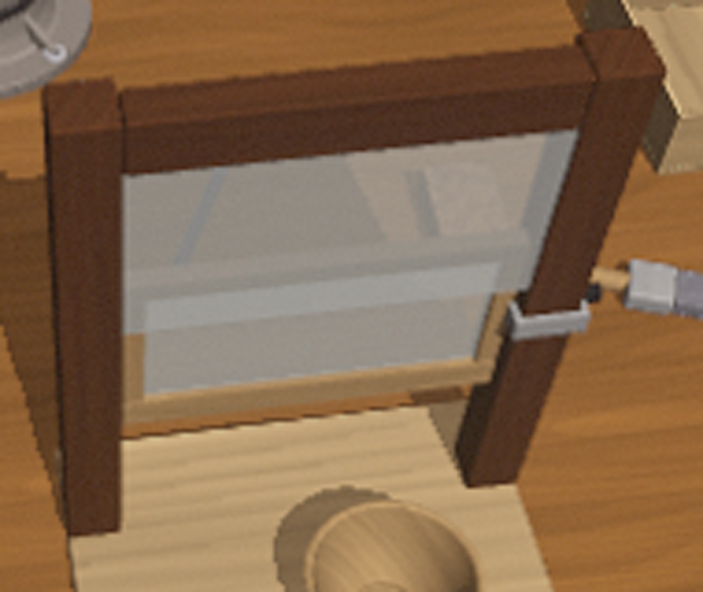

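Rough pixel readings (crops): post-top centres are at (83,260) and (700,245) in the top view, and (622,54) and (84,105) in the side view. The pointer tip is at about (237,372) in the top view. The collar back face is at about (550,320) in the side view, and the rail's lower back edge runs (128,422)–(490,378). Next I fit the pose.

```bash
cat > h.py <<'E'
import numpy as np,cv2
from scipy.optimize import least_squares
from rig import readout, optics, job, env
M={n:optics.camera_model(n) for n in("side","top")}
def proj(n,X):
    m=M[n];K=np.array([[m["fx"],0,m["cx"]],[0,m["fy"],m["cy"]],[0,0,1]])
    return cv2.projectPoints(np.atleast_2d(np.array(X,float)),cv2.Rodrigues(m["R"])[0],m["t"],K,m["distortion"])[0][:,0]
def G(p,X):
    c,s=np.cos(p[2]),np.sin(p[2]);X=np.atleast_2d(X)
    return np.c_[p[0]+c*X[:,0]-s*X[:,1],p[1]+s*X[:,0]+c*X[:,1],X[:,2]]
T=lambda a:np.array(a)/3.6+[75,165]
S=lambda a:np.array(a)/3.7+[245,90]
E
cat > fit.py <<'E'
from h import *
tP=T([[83,260],[700,245]]);tX=[[0,.15,.42],[0,-.15,.42]]
sP=S([[622,54],[84,105],[68,533],[120,530],[470,485],[517,484]]);sX=[[0,.15,.42],[0,-.15,.42],[.02,-.17,.018],[.02,-.13,.018],[.02,.13,.018],[.02,.17,.018]]
f=lambda p:np.r_[proj("top",G(p,tX))-tP,proj("side",G(p,sX))-sP].ravel()
r=least_squares(f,[.6,.2,0]);p=r.x;print(p,np.round(f(p).reshape(-1,2),1).tolist())
for n,P,X in(("mark_top",T([[237,372]]),[-.055,.136]),("collar",S([[552,321]]),[.025,.15])):
    z=least_squares(lambda z:(proj("top" if"top"in n else"side",G(p,[X+[z[0]]]))-P).ravel(),[.2]);print(n,z.x,z.fun)
for u,v,y in((128,422,-.124),(490,380,.124)):
    z=least_squares(lambda z:(proj("side",G(p,[[.003,y,z[0]]]))-S([[u,v]])).ravel(),[.2]);print("rail bottom back",z.x,z.fun)
for z in(.11,.13,.15):print(z,((proj("top",G(p,[[-.055,.124,z+.009],[-.055,-.124,z+.009]]))-[75,165])*3.6).round().tolist())
print("base",((proj("top",G(p,[[-.055,.17,.018],[-.055,-.17,.018]]))-[75,165])*3.6).round().tolist())
np.save("p.npy",p)
E
python3 fit.py
```

```text
[0.58988188 0.19512224 0.01057334] [[-2.0, -0.5], [-0.9, 0.3], [-0.5, -1.4], [-1.2, -0.9], [-0.4, 1.4], [0.1, 0.5], [-1.7, 1.4], [-0.4, 0.0]]
mark_top [0.20065052] [-0.00067984 -0.1529127 ]
collar [0.21728918] [-0.13202866 -0.04599245]
rail bottom back [0.13021152] [-0.57741428 -0.00506534]
rail bottom back [0.13560517] [-2.89808137 -0.8834073 ]
0.11 [[291.0, 371.0], [663.0, 363.0]]
0.13 [[283.0, 371.0], [663.0, 363.0]]
0.15 [[275.0, 371.0], [662.0, 363.0]]
base [[264.0, 372.0], [730.0, 362.0]]
```

```bash
cat >> h.py <<'E'
from scipy.spatial.transform import Rotation as Ro
def tgt(yaw,tilt): # tool z down, x ahead; tilt fingers forward; degrees
    return Ro.from_euler("z",yaw,degrees=True)*Ro.from_matrix(np.diag([1,-1,-1.]))*Ro.from_euler("y",tilt,degrees=True)
def rows(*W): # W: (pos,yaw,tilt) world targets -> tool-frame rows
    o=readout.get_obs();R=Ro.from_quat(o["tcp_rot"])
    for w in W:
        print(w,np.round(R.inv().apply(np.array(w[0])-o["ee_pos"])*1000,1),np.round((R.inv()*tgt(w[1],w[2])).as_rotvec(degrees=True),2))
E
python3 - <<'E'
from h import *
print("rail front",G(np.load("p.npy"),[[-.055,0,.14]]))
rows(((.30,-.42,.24),.6,0),((.40,-.2,.24),.6,0),((.42,0,.24),.6,0),((.42,.195,.24),.6,0),((.42,.195,.16),.6,30),((.42,.195,.14),.6,60))
E
```

```text
rail front [[0.53488496 0.19454072 0.14      ]]
((0.3, -0.42, 0.24), 0.6, 0) [ 141.4 -178.1   -9.3] [-0.09  0.02 19.04]
((0.4, -0.2, 0.24), 0.6, 0) [ 309.5 -351.7   -9. ] [-0.09  0.02 19.04]
((0.42, 0, 0.24), 0.6, 0) [ 395.6 -533.3   -8.7] [-0.09  0.02 19.04]
((0.42, 0.195, 0.24), 0.6, 0) [ 461.1 -717.    -8.5] [-0.09  0.02 19.04]
((0.42, 0.195, 0.16), 0.6, 30) [ 461.1 -716.8   71.5] [-5.07 29.74 18.58]
((0.42, 0.195, 0.14), 0.6, 60) [ 461.1 -716.8   91.5] [-10.05  59.45  17.22]
```

Emit:
{"fn": "carry_out", "kwargs": {
  "motion": [
    [[141,-178,-9,0,0,19,0],[141,-178,-9,0,0,19,0],[141,-178,-9,0,0,19,0],[141,-178,-9,0,0,19,0],[141,-178,-9,0,0,19,0],[141,-178,-9,0,0,19,0],[310,-352,-9,0,0,19,0],[310,-352,-9,0,0,19,0],[310,-352,-9,0,0,19,0],[310,-352,-9,0,0,19,0],[310,-352,-9,0,0,19,0],[310,-352,-9,0,0,19,0],[396,-533,-9,0,0,19,0],[396,-533,-9,0,0,19,0],[396,-533,-9,0,0,19,0],[396,-533,-9,0,0,19,0],[396,-533,-9,0,0,19,0],[396,-533,-9,0,0,19,0]]
  ]
}}

```text
t: 1.6
ee_pos: [0.4211, 0.0063, 0.2407]
tcp_rot: [1.0, 0.01, 0.001, -0.001]
force: [0.5, -0.2, -0.3]
gripper_width: 0.0001
grasp_force: 0.0
```

```bash
python3 - <<'E'
from h import *
o=readout.get_obs();print(o["t"],o["ee_pos"],o["joint_positions"])
rows(((.42,.12,.24),.6,0),((.42,.195,.24),.6,0),((.42,.195,.16),.6,30),((.42,.195,.14),.6,60))
E
```

```text
1.6 [0.42105519 0.00630369 0.24069196] [ 0.23854052  0.06539775 -0.41262566  2.09168051  0.02892325  0.98851588
 -1.73903841]
((0.42, 0.12, 0.24), 0.6, 0) [   1.3 -113.7    1. ] [-0.13 -0.08  0.6 ]
((0.42, 0.195, 0.24), 0.6, 0) [   2.9 -188.7    1.1] [-0.13 -0.08  0.6 ]
((0.42, 0.195, 0.16), 0.6, 30) [   2.8 -188.5   81.1] [-0.28 29.92  0.55]
((0.42, 0.195, 0.14), 0.6, 60) [   2.8 -188.4  101.1] [-0.43 59.92  0.47]
```

Emit:
{"fn": "carry_out", "kwargs": {
  "motion": [
    [[3,-188,1,0,0,0,0],[3,-188,1,0,0,0,0],[3,-188,1,0,0,0,0],[3,-188,1,0,0,0,0],[3,-188,1,0,0,0,0],[3,-188,81,0,30,0,0],[3,-188,81,0,30,0,0],[3,-188,81,0,30,0,0],[3,-188,81,0,30,0,0],[3,-188,81,0,30,0,0],[3,-188,101,0,60,0,0],[3,-188,101,0,60,0,0],[3,-188,101,0,60,0,0],[3,-188,101,0,60,0,0],[3,-188,101,0,60,0,0],[3,-188,101,0,60,0,0],[3,-188,101,0,60,0,0]]
  ]
}}

```text
t: 3.02
ee_pos: [0.4386, 0.1929, 0.1348]
tcp_rot: [0.973, 0.001, 0.227, 0.029]
force: [0.0, 0.2, -1.2]
gripper_width: 0.0001
grasp_force: 0.0
```

```bash
python3 - <<'E'
from h import *
o=readout.get_obs();print(o["t"],o["ee_pos"],o["joint_positions"],Ro.from_quat(o["tcp_rot"]).as_matrix()[:,2])
rows(((.42,.195,.10),.6,60),((.50,.195,.085),.6,60),((.56,.195,.085),.6,60))
a=np.hstack([optics.camera("side")[60:300,200:460],optics.camera("top")[160:400,60:320]])
cv2.imwrite("pics/c1.png",cv2.resize(cv2.cvtColor(a,cv2.COLOR_RGB2BGR),None,fx=1.5,fy=1.5))
E
```

```text
3.0167 [0.43864352 0.19291792 0.13475165] [-1.44691377  0.21196145  0.73874779  2.41424454  0.67570425  0.33210019
 -2.92695556] [ 0.44246555 -0.05651158 -0.89500317]
((0.42, 0.195, 0.1), 0.6, 60) [-32.1  -3.9  22.7] [ 3.31 33.72  1.34]
((0.5, 0.195, 0.085), 0.6, 60) [33.  -5.6 71.6] [ 3.31 33.72  1.34]
((0.56, 0.195, 0.085), 0.6, 60) [86.8 -6.3 98.1] [ 3.31 33.72  1.34]
```

View pics/c1.png

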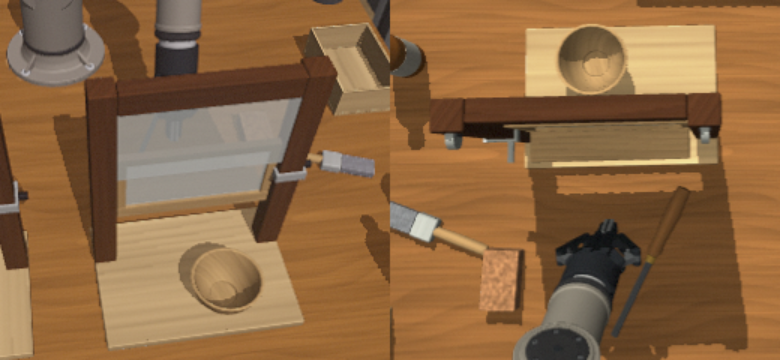

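Only about 26° of tilt was reached because the elbow is nearly fully folded. I'll move outward for room and tilt there.

```bash
python3 - <<'E'
from h import *
rows(((.48,.195,.15),.6,10),((.495,.195,.12),.6,25),((.495,.195,.10),.6,45))
E
```

```text
((0.48, 0.195, 0.15), 0.6, 10) [44.7  1.3  5. ] [  3.51 -16.28   0.2 ]
((0.495, 0.195, 0.12), 0.6, 25) [44.9 -0.6 38.5] [ 3.44 -1.29  0.65]
((0.495, 0.195, 0.1), 0.6, 45) [36.1 -1.8 56.4] [ 3.29 18.71  1.24]
```

Emit:
{"fn": "carry_out", "kwargs": {
  "motion": [
    [[45,1,5,3.5,-16,0,0],[45,1,5,3.5,-16,0,0],[45,1,5,3.5,-16,0,0],[45,1,5,3.5,-16,0,0],[45,1,5,3.5,-16,0,0]]
  ]
}}

```text
t: 3.53
ee_pos: [0.4829, 0.1927, 0.1514]
tcp_rot: [0.996, 0.003, 0.087, -0.003]
force: [0.3, -0.4, 0.5]
gripper_width: 0.0002
grasp_force: 0.0
```

```bash
python3 - <<'E'
from h import *
o=readout.get_obs();print(o["t"],o["ee_pos"],o["joint_positions"],Ro.from_quat(o["tcp_rot"]).as_matrix()[:,2])
rows(((.495,.195,.12),.6,25),((.495,.195,.10),.6,45),((.495,.195,.09),.6,60))
E
```

```text
3.5333 [0.48290944 0.19271885 0.15139448] [-0.85451772  0.25373609  0.34899193  2.14136665 -0.00942347  0.60526589
 -2.07919284] [ 0.17429511  0.00749918 -0.98466491]
((0.495, 0.195, 0.12), 0.6, 25) [ 6.4 -2.  33. ] [-0.29 14.96 -0.28]
((0.495, 0.195, 0.1), 0.6, 45) [ 3.  -1.9 52.7] [-0.24 34.96 -0.33]
((0.495, 0.195, 0.09), 0.6, 60) [ 1.2 -1.8 62.6] [-0.2  49.96 -0.36]
```

```bash
cat > fk.py <<'E'
import numpy as np,itertools
from scipy.optimize import least_squares
from scipy.spatial.transform import Rotation as Ro
D=[([1.12,.477,.022,1.555,-.011,1.109,-.083],[.22671,-.63524,.23045],[.985344,.17058,-.0002,-.00077]),
([.23854,.065398,-.412626,2.09168,.028923,.988516,-1.739038],[.421055,.006304,.240692],[1,.01,.001,-.001]),
([-1.446914,.211961,.738748,2.414245,.675704,.3321,-2.926956],[.438644,.192918,.134752],[.973,.001,.227,.029]),
([-.854518,.253736,.348992,2.141367,-.009423,.605266,-2.079193],[.482909,.192719,.151394],[.996,.003,.087,-.003])]
rz=lambda a:Ro.from_euler("z",a);ry=lambda a:Ro.from_euler("y",a)
def fk(x,s,q,full=False):
    o1,h,a,b,L,o7,e1,e2,e3,p4=x
    R=rz(s[0]*q[0]+o1);p=np.array([0,0,h]);R=R*ry(q[1])*rz(s[1]*q[2]);p=p+R.apply([e1,0,a]);el=p
    R=R*ry(q[3])*rz(s[2]*q[4]);p=p+R.apply([e2,0,b]);w=p
    R=R*ry(q[5])*rz(s[3]*q[6]+o7);
    p=p+(R*rz(-s[3]*q[6]-o7)).apply([e3,0,L])
    return (p,R,el,w) if full else (p,R)
def res(x,s):
    o=[]
    for q,p,r in D:
        P,R=fk(x,s,q);o+=list((P-p)*3)+list((R.inv()*Ro.from_quat(r)).as_rotvec())
    return np.r_[o,.02*x[6:10]]
if __name__=="__main__":
    out=[]
    for s in itertools.product([1,-1],repeat=4):
        for o1 in(0,1.5,3,-1.5):
            for o7 in(0,1.5,3,-1.5):
                r=least_squares(res,[o1,.36,.4,.45,.3,o7,0,0,0,0],args=(s,),max_nfev=60);out.append((r.cost,s,r.x))
    out.sort(key=lambda t:t[0])
    for c,s,x in out[:3]:print(c,s,x.round(4).tolist())
    np.save("fk.npy",np.r_[out[0][2],out[0][1]]);print(np.abs(res(out[0][2],out[0][1])).max())
E
python3 fk.py
```

```text
0.0028069606798150626 (-1, -1, -1, -1) [-0.1043, 0.3191, 0.5743, 0.4511, 0.4229, 1.4702, -0.0099, -0.0222, -0.0047, 0.0]
0.0028069606798150648 (-1, -1, -1, -1) [-0.1043, 0.3191, 0.5743, 0.4511, 0.4229, 1.4702, -0.0099, -0.0222, -0.0047, 0.0]
0.002806960679815076 (-1, -1, -1, -1) [-0.1043, 0.3191, 0.5743, 0.4511, 0.4229, 1.4702, -0.0099, -0.0222, -0.0047, 0.0]
0.0462383199856663
```

```bash
python3 - <<'E'
from fk import *
v=np.load("fk.npy");x,s=v[:10],v[10:]
print(res(x,s)[:24].reshape(4,6).round(3))
def f(o):
    r=[]
    for q,p,t in D:
        R=rz(-q[0]+o[0])*ry(q[1]+o[1])*rz(-q[2]+o[2])*ry(q[3]+o[3])*rz(-q[4]+o[4])*ry(q[5])*rz(-q[6]+o[5])
        r+=list((R.inv()*Ro.from_quat(t)).as_rotvec())
    return np.array(r)
g=least_squares(f,[x[0],0,0,0,0,x[5]]);print(g.x,abs(g.fun).max(), np.round(g.fun.reshape(4,3),3))
E
```

```text
[[-0.022 -0.005 -0.001  0.002  0.    -0.003]
 [-0.007  0.046  0.001 -0.     0.    -0.003]
 [-0.004 -0.007  0.     0.046  0.008  0.007]
 [ 0.007  0.017  0.     0.017 -0.001 -0.001]]
[-2.73033931e-04  1.31773003e-03  3.24823176e-03 -2.32337513e-04
 -1.36374968e-03  1.57514977e+00] 0.0014893180239167047 [[ 0.001 -0.    -0.001]
 [ 0.     0.001  0.   ]
 [ 0.    -0.    -0.   ]
 [-0.    -0.     0.   ]]
```

```bash
cat > fk2.py <<'E'
from fk import rz,ry,Ro,D
import numpy as np
def chain(q):
    A=rz(-q[0]);B=A*ry(q[1])*rz(-q[2]);C=B*ry(q[3])*rz(-q[4]);E=C*ry(q[5]);return A,A*ry(q[1]),B,B*ry(q[3]),C,E,E*rz(-q[6]+np.pi/2)
def blk(q):
    A,A2,B,B4,C,E,T=chain(q)
    return np.hstack([np.array([[0],[0],[1.]]),A.as_matrix()[:,:2],B.as_matrix(),C.as_matrix(),E.as_matrix()])
def fitx(D,lam=3e-3):
    H=np.vstack([blk(q) for q,_,_ in D]);y=np.hstack([p for _,p,_ in D])
    x0=np.array([.36,0,0,0,0,.42,0,0,.4,0,0,.3]);w=np.array([.3,1,1,1,1,.3,1,1,.3,1,1,.3])*lam**.5
    x=np.linalg.lstsq(np.vstack([H,np.diag(w)]),np.r_[y,w*x0],rcond=None)[0]
    return x,(H@x-y).reshape(-1,3)
if __name__=="__main__":
    for l in(1e-2,1e-3,1e-4,1e-6):
        x,r=fitx(D,l);print(l,x.round(3).tolist(),abs(r).max().round(4))
E
python3 fk2.py
```

```text
0.01 [0.292, 0.001, -0.034, 0.002, -0.028, 0.534, 0.004, -0.0, 0.473, -0.001, -0.0, 0.321] 0.0004
0.001 [0.288, 0.0, -0.032, 0.003, -0.031, 0.538, 0.002, 0.0, 0.471, -0.0, 0.0, 0.323] 0.0001
0.0001 [0.286, -0.0, -0.03, 0.002, -0.033, 0.541, -0.001, 0.0, 0.47, 0.0, 0.0, 0.327] 0.0
1e-06 [0.285, -0.0, -0.029, 0.002, -0.033, 0.542, -0.002, 0.0, 0.47, 0.001, 0.0, 0.328] 0.0
```

```bash
cat > ik.py <<'E'
from fk2 import *
from scipy.optimize import least_squares
X=fitx(D,1e-4)[0]
lo=np.array([-2.96,-.34,-1.41,.24,-1.37,.17,-2.96])+.05;hi=np.array([2.96,2.1,1.46,2.44,4.51,1.92,2.96])-.05
def FK(q):return blk(q)@X,chain(q)[-1]
def tgt(yaw,tilt):return Ro.from_euler("z",yaw,degrees=True)*Ro.from_matrix(np.diag([1,-1,-1.]))*Ro.from_euler("y",tilt,degrees=True)
def ik(p,R,q0,reg=1e-3,qr=None):
    qr=q0 if qr is None else qr
    def f(q):
        P,T=FK(q);return np.r_[(P-p)*5,(T.inv()*R).as_rotvec(),reg*(q-qr)]
    r=least_squares(f,np.clip(q0,lo+1e-3,hi-1e-3),bounds=(lo,hi),max_nfev=100);return r.x,np.abs(f(r.x)[:6]).max()
E
cat > srch.py <<'E'
from ik import *
from rig import readout
qc=np.array(readout.get_obs()["joint_positions"]);rng=np.random.default_rng(0)
for tilt in(35,45,60):
  for yaw,st in((.6,tilt),(180.6,-tilt),(90.6,None),(-89.4,None)):
    if st is None: R=tgt(.6,tilt)*Ro.from_euler("z",yaw-.6,degrees=True)
    else: R=tgt(yaw,st)
    best=[]
    for k in range(25):
        q,e=ik([.555,.195,.12],R,rng.uniform(lo,hi) if k else qc)
        if e<3e-3:best.append((np.linalg.norm(q-qc),q))
    best.sort(key=lambda t:t[0])
    print(tilt,yaw,len(best),[(round(d,2),q.round(2).tolist()) for d,q in best[:3]])
E
python3 srch.py
```

```text
35 0.6 8 [(np.float64(4.88), [-1.48, 0.62, 1.1, 2.34, 4.41, 0.22, -0.36]), (np.float64(4.91), [-0.94, 0.35, 0.36, 2.31, 1.61, 0.22, 2.53]), (np.float64(4.91), [-0.94, 0.35, 0.36, 2.31, 1.61, 0.22, 2.53])]
35 180.6 15 [(np.float64(2.23), [-0.94, 0.35, 0.36, 2.31, 1.61, 0.22, -0.61]), (np.float64(2.24), [-0.81, 0.34, 0.2, 2.3, 1.59, 0.27, -0.57]), (np.float64(2.27), [-0.63, 0.33, -0.01, 2.29, 1.57, 0.34, -0.53])]
35 90.6 17 [(np.float64(3.48), [-0.94, 0.35, 0.36, 2.31, 1.61, 0.22, 0.96]), (np.float64(3.48), [-0.94, 0.35, 0.36, 2.31, 1.61, 0.22, 0.96]), (np.float64(3.48), [-0.94, 0.35, 0.36, 2.31, 1.61, 0.22, 0.96])]
35 -89.4 21 [(np.float64(1.65), [-0.76, 0.34, 0.15, 2.3, 1.58, 0.29, -2.13]), (np.float64(1.65), [-0.81, 0.34, 0.21, 2.3, 1.59, 0.27, -2.14]), (np.float64(1.65), [-0.68, 0.33, 0.05, 2.3, 1.57, 0.32, -2.11])]
45 0.6 15 [(np.float64(4.65), [-0.67, 0.37, -0.04, 2.39, 2.06, 0.55, 2.06]), (np.float64(4.65), [-0.67, 0.37, -0.04, 2.39, 2.06, 0.55, 2.06]), (np.float64(4.65), [-0.67, 0.37, -0.04, 2.39, 2.06, 0.55, 2.06])]
45 180.6 15 [(np.float64(2.35), [-0.67, 0.37, -0.04, 2.39, 2.06, 0.55, -1.08]), (np.float64(2.35), [-0.67, 0.37, -0.04, 2.39, 2.06, 0.55, -1.08]), (np.float64(2.35), [-0.67, 0.37, -0.04, 2.39, 2.06, 0.55, -1.08])]
45 90.6 15 [(np.float64(3.34), [-0.67, 0.37, -0.04, 2.39, 2.06, 0.55, 0.49]), (np.float64(3.34), [-0.67, 0.37, -0.04, 2.39, 2.06, 0.55, 0.49]), (np.float64(3.34), [-0.67, 0.37, -0.04, 2.39, 2.06, 0.55, 0.49])]
45 -89.4 13 [(np.float64(2.2), [-0.58, 0.38, -0.14, 2.38, 2.03, 0.58, -2.61]), (np.float64(2.2), [-0.55, 0.38, -0.18, 2.38, 2.02, 0.59, -2.6]), (np.float64(2.21), [-0.67, 0.37, -0.04, 2.39, 2.06, 0.55, -2.65])]
60 0.6 0 []
60 180.6 0 []
60 90.6 0 []
60 -89.4 0 []
```

```bash
cat > plan.py <<'E'
from ik import *
from rig import readout
import sys
def go(qg,n,m=18):
    o=readout.get_obs();qc=np.array(o["joint_positions"]);P0,R0=np.array(o["ee_pos"]),Ro.from_quat(o["tcp_rot"])
    print("t",o["t"],qc.round(2),"model err mm",((FK(qc)[0]-P0)*1000).round(1))
    for k in range(1,min(n,m)+1):
        q=qc+(qg-qc)*k/n;P,T=FK(q)
        print(np.r_[(R0.inv().apply(P-P0)*1000).round(0),(R0.inv()*T).as_rotvec(degrees=True).round(1)].tolist(),"w",P.round(3),T.as_matrix()[:,2].round(2))
E
python3 - <<'E'
from plan import *
q=np.array([-.8,.36,.1,2.33,1.8,.4,-.85])
for tilt in(35,40,45):
  for p in([.515,.195,.085],[.55,.195,.09],[.55,.195,.12],[.55,.195,.16],[.55,.195,.2]):
    qq,e=ik(p,tgt(180.6,-tilt),q);print(tilt,p,qq.round(2),round(e,4))
qg,e=ik([.515,.195,.085],tgt(180.6,-38),q);print(e,qg.tolist());np.save("qg.npy",qg)
go(qg,30)
E
```

```text
35 [0.515, 0.195, 0.085] [-0.75  0.38  0.07  2.39  1.87  0.37 -0.92] 0.0
35 [0.55, 0.195, 0.09] [-0.74  0.4   0.12  2.32  1.83  0.31 -0.83] 0.0
35 [0.55, 0.195, 0.12] [-0.78  0.33  0.16  2.31  1.59  0.29 -0.57] 0.0
35 [0.55, 0.195, 0.16] [-0.68  0.24  0.04  2.28  1.28  0.35 -0.23] 0.0
35 [0.55, 0.195, 0.2] [-0.61  0.17 -0.03  2.24  1.05  0.41  0.02] 0.0
40 [0.515, 0.195, 0.085] [-0.05  0.51 -0.8   2.39  1.89  0.81 -0.83] 0.0
40 [0.55, 0.195, 0.09] [-0.68  0.42  0.01  2.37  2.04  0.46 -1.06] 0.0
40 [0.55, 0.195, 0.12] [-0.75  0.34  0.09  2.36  1.9   0.4  -0.91] 0.0
40 [0.55, 0.195, 0.16] [-0.8   0.25  0.14  2.34  1.64  0.37 -0.63] 0.0
40 [0.55, 0.195, 0.2] [-0.76  0.17  0.09  2.31  1.37  0.4  -0.32] 0.0
45 [0.515, 0.195, 0.085] [ 0.3   0.95 -1.36  2.39  1.96  1.38 -0.63] 0.0205
45 [0.55, 0.195, 0.09] [-0.4   0.47 -0.36  2.39  2.08  0.71 -1.07] 0.0
45 [0.55, 0.195, 0.12] [-0.54  0.38 -0.2   2.39  2.02  0.61 -1.02] 0.0
45 [0.55, 0.195, 0.16] [-0.79  0.27  0.09  2.39  1.9   0.48 -0.91] 0.0
45 [0.55, 0.195, 0.2] [-0.82  0.18  0.12  2.36  1.67  0.45 -0.65] 0.0
1.0079316558483543e-05 [-0.35
[... 962 characters left out ...]
 -1.5, -58.1] w [0.485 0.12  0.113] [ 0.28 -0.24 -0.93]
[-3.0, 77.0, 40.0, -17.7, -1.8, -64.0] w [0.487 0.116 0.111] [ 0.3  -0.25 -0.92]
[-1.0, 80.0, 42.0, -19.1, -2.1, -69.9] w [0.49  0.114 0.109] [ 0.32 -0.26 -0.91]
[1.0, 82.0, 44.0, -20.3, -2.4, -75.8] w [0.493 0.111 0.107] [ 0.33 -0.27 -0.9 ]
[4.0, 83.0, 47.0, -21.6, -2.7, -81.8] w [0.495 0.11  0.106] [ 0.35 -0.27 -0.89]
[6.0, 84.0, 49.0, -22.8, -3.0, -87.7] w [0.498 0.11  0.104] [ 0.38 -0.28 -0.89]
[9.0, 83.0, 51.0, -24.0, -3.2, -93.6] w [0.501 0.11  0.102] [ 0.4  -0.27 -0.88]
[11.0, 82.0, 53.0, -25.2, -3.5, -99.5] w [0.504 0.111 0.101] [ 0.42 -0.27 -0.87]
[14.0, 80.0, 55.0, -26.4, -3.7, -105.5] w [0.507 0.113 0.1  ] [ 0.44 -0.26 -0.86]
```

```bash
python3 - <<'E'
from plan import *
q=np.array([-.8,.36,.1,2.33,1.8,.4,-.85])
qg,e=ik([.510,.195,.085],tgt(180.6,-35),q,1e-2);print(e,qg.round(3).tolist());np.save("qg.npy",qg)
go(qg,28,20)
E
```

```text
0.00028625496266179766 [-0.657, 0.37, -0.057, 2.39, 1.835, 0.411, -0.88]
t 3.5333 [-0.85  0.25  0.35  2.14 -0.01  0.61 -2.08] model err mm [ 0.  0. -0.]
[-0.0, 9.0, 4.0, -1.9, 0.6, -6.0] w [0.484 0.183 0.147] [ 0.19 -0.02 -0.98]
[0.0, 18.0, 8.0, -3.7, 1.1, -12.0] w [0.485 0.174 0.143] [ 0.2  -0.05 -0.98]
[1.0, 27.0, 12.0, -5.5, 1.5, -18.0] w [0.486 0.166 0.14 ] [ 0.21 -0.08 -0.97]
[3.0, 34.0, 15.0, -7.3, 1.8, -24.1] w [0.488 0.159 0.137] [ 0.23 -0.11 -0.97]
[4.0, 41.0, 18.0, -9.0, 2.1, -30.2] w [0.491 0.152 0.134] [ 0.25 -0.13 -0.96]
[6.0, 47.0, 21.0, -10.6, 2.3, -36.4] w [0.493 0.146 0.132] [ 0.27 -0.15 -0.95]
[9.0, 52.0, 23.0, -12.2, 2.4, -42.6] w [0.496 0.141 0.129] [ 0.28 -0.17 -0.94]
[11.0, 57.0, 26.0, -13.8, 2.5, -48.8] w [0.499 0.136 0.128] [ 0.3  -0.19 -0.93]
[14.0, 61.0, 28.0, -15.4, 2.5, -55.0] w [0.502 0.132 0.126] [ 0.32 -0.2  -0.93]
[16.0, 63.0, 30.0, -16.8, 2.5, -61.2] w [0.505 0.13  0.124] [ 0.34 -0.21 -0.92]
[19.0, 65.0, 32.0, -18.3, 2.5, -67.5] w [0.508 0.128 0.123] [ 0.36 -0.21 -0.91]
[22.0, 67.0, 34.0, -19.7, 2.3, -73.8] w [0.511 0.126 0.121] [ 0.38 -0.22 -0.9 ]
[24.0, 67.0, 36.0, -21.1, 2.2, -80.1] w [0.514 0.126 0.12 ] [ 0.4  -0.22 -0.89]
[27.0, 67.0, 38.0, -22.4, 2.0, -86.5] w [0.516 0.126 0.119] [ 0.42 -0.22 -0.88]
[29.0, 66.0, 40.0, -23.7, 1.8, -92.8] w [0.519 0.128 0.117] [ 0.44 -0.22 -0.87]
[31.0, 64.0, 42.0, -25.0, 1.6, -99.2] w [0.521 0.129 0.115] [ 0.46 -0.21 -0.86]
[32.0, 61.0, 44.0, -26.2, 1.4, -105.5] w [0.523 0.132 0.114] [ 0.48 -0.2  -0.85]
[34.0, 58.0, 46.0, -27.4, 1.2, -111.9] w [0.524 0.135 0.112] [ 0.5  -0.19 -0.85]
[34.0, 54.0, 48.0, -28.6, 0.9, -118.3] w [0.525 0.139 0.11 ] [ 0.51 -0.18 -0.84]
[35.0, 50.0, 50.0, -29.8, 0.7, -124.7] w [0.526 0.144 0.108] [ 0.52 -0.16 -0.84]
```

Emit:
{"fn": "carry_out", "kwargs": {
  "motion": [
    [[-3,10,5,-1.9,0.1,-5.7,0],[-5,19,10,-3.7,0.1,-11.5,0],[-7,27,15,-5.5,0,-17.2,0],[-8,36,19,-7.2,-0.1,-23,0],[-9,43,22,-8.9,-0.2,-28.8,0],[-9,51,26,-10.5,-0.4,-34.6,0],[-8,57,29,-12,-0.6,-40.5,0],[-8,63,32,-13.5,-0.9,-46.3,0],[-6,68,35,-15,-1.2,-52.2,0],[-5,73,37,-16.4,-1.5,-58.1,0]]
  ]
}}

```text
t: 4.37
ee_pos: [0.4835, 0.1188, 0.1125]
tcp_rot: [0.859, 0.475, 0.065, 0.178]
force: [0.3, 0.2, 0.6]
gripper_width: 0.0001
grasp_force: 0.0
```

```bash
python3 - <<'E'
from plan import *
go(np.array([-.352,.415,-.4226,2.39,1.8795,.5977,-.8857]),20,20)
E
```

```text
t 4.3667 [-0.89  0.32  0.33  2.24  0.52  0.55 -1.59] model err mm [-0.   0.1 -0.2]
[-3.0, 2.0, 4.0, -1.2, -0.4, -6.0] w [0.485 0.114 0.109] [ 0.29 -0.26 -0.92]
[-5.0, 4.0, 8.0, -2.3, -0.8, -12.0] w [0.486 0.11  0.107] [ 0.31 -0.27 -0.91]
[-7.0, 6.0, 12.0, -3.5, -1.1, -18.0] w [0.488 0.107 0.104] [ 0.32 -0.28 -0.9 ]
[-7.0, 8.0, 15.0, -4.6, -1.4, -24.0] w [0.49  0.105 0.102] [ 0.34 -0.29 -0.89]
[-7.0, 10.0, 18.0, -5.7, -1.6, -30.0] w [0.492 0.104 0.1  ] [ 0.36 -0.29 -0.89]
[-6.0, 11.0, 20.0, -6.9, -1.7, -35.9] w [0.495 0.103 0.098] [ 0.38 -0.3  -0.88]
[-4.0, 13.0, 23.0, -8.0, -1.8, -41.9] w [0.498 0.104 0.096] [ 0.4  -0.29 -0.87]
[-1.0, 13.0, 25.0, -9.2, -1.8, -47.8] w [0.5   0.105 0.095] [ 0.42 -0.29 -0.86]
[3.0, 14.0, 26.0, -10.4, -1.8, -53.8] w [0.503 0.108 0.093] [ 0.44 -0.28 -0.85]
[7.0, 14.0, 28.0, -11.7, -1.7, -59.6] w [0.506 0.111 0.091] [ 0.46 -0.27 -0.85]
[12.0, 13.0, 29.0, -13.1, -1.5, -65.5] w [0.508 0.116 0.09 ] [ 0.48 -0.25 -0.84]
[18.0, 12.0, 29.0, -14.5, -1.3, -71.3] w [0.511 0.121 0.089] [ 0.5  -0.24 -0.83]
[25.0, 10.0, 29.0, -16.0, -1.0, -77.1] w [0.513 0.127 0.087] [ 0.52 -0.21 -0.83]
[32.0, 7.0, 29.0, -17.7, -0.6, -82.8] w [0.515 0.135 0.086] [ 0.54 -0.19 -0.82]
[39.0, 4.0, 28.0, -19.4, -0.2, -88.4] w [0.516 0.143 0.085] [ 0.55 -0.16 -0.82]
[47.0, 0.0, 27.0, -21.3, 0.2, -94.0] w [0.517 0.152 0.085] [ 0.57 -0.13 -0.81]
[56.0, -4.0, 25.0, -23.3, 0.6, -99.6] w [0.517 0.161 0.084] [ 0.58 -0.1  -0.81]
[64.0, -9.0, 23.0, -25.6, 1.1, -105.0] w [0.517 0.172 0.084] [ 0.6  -0.07 -0.8 ]
[73.0, -15.0, 19.0, -27.9, 1.7, -110.4] w [0.516 0.183 0.084] [ 0.61 -0.03 -0.79]
[83.0, -22.0, 16.0, -30.5, 2.2, -115.6] w [0.515 0.195 0.085] [ 0.62  0.01 -0.79]
```

Tracking is good, so I'll continue.

Emit:
{"fn": "carry_out", "kwargs": {
  "motion": [
    [[-3,2,4,-1.2,-0.4,-6,0],[-5,4,8,-2.3,-0.8,-12,0],[-7,6,12,-3.5,-1.1,-18,0],[-7,8,15,-4.6,-1.4,-24,0],[-7,10,18,-5.7,-1.6,-30,0],[-6,11,20,-6.9,-1.7,-35.9,0],[-4,13,23,-8,-1.8,-41.9,0],[-1,13,25,-9.2,-1.8,-47.8,0],[3,14,26,-10.4,-1.8,-53.8,0],[7,14,28,-11.7,-1.7,-59.6,0],[12,13,29,-13.1,-1.5,-65.5,0],[18,12,29,-14.5,-1.3,-71.3,0]]
  ]
}}

```text
t: 5.37
ee_pos: [0.5108, 0.1211, 0.0888]
tcp_rot: [0.396, 0.872, -0.005, 0.288]
force: [0.3, -0.4, -0.1]
gripper_width: 0.0
grasp_force: 0.0
```

```bash
python3 - <<'E'
from plan import *
q0=np.array(readout.get_obs()["joint_positions"])
qg,e=ik([.515,.195,.085],tgt(180.6,-38),q0);print(e,qg.round(2))
go(qg,12,12)
E
```

```text
1.4008396541833748e-05 [-0.35  0.42 -0.42  2.39  1.88  0.6  -0.89]
t 5.3667 [-0.95  0.39  0.33  2.35  1.26  0.41 -1.13] model err mm [-0.  -0.1 -0.3]
[4.0, -1.0, 3.0, -0.4, 0.1, -4.2] w [0.51  0.123 0.084] [ 0.5  -0.23 -0.83]
[8.0, -0.0, 5.0, -1.0, 0.2, -8.3] w [0.509 0.125 0.081] [ 0.51 -0.22 -0.83]
[12.0, 1.0, 7.0, -1.7, 0.4, -12.3] w [0.509 0.128 0.078] [ 0.51 -0.21 -0.83]
[16.0, 3.0, 8.0, -2.6, 0.5, -16.3] w [0.509 0.132 0.075] [ 0.52 -0.2  -0.83]
[20.0, 7.0, 8.0, -3.7, 0.5, -20.1] w [0.509 0.137 0.074] [ 0.53 -0.18 -0.83]
[24.0, 11.0, 8.0, -5.0, 0.5, -23.9] w [0.509 0.143 0.073] [ 0.54 -0.16 -0.83]
[28.0, 16.0, 7.0, -6.4, 0.5, -27.6] w [0.51  0.15  0.072] [ 0.55 -0.14 -0.82]
[33.0, 21.0, 5.0, -8.0, 0.3, -31.1] w [0.511 0.157 0.073] [ 0.56 -0.11 -0.82]
[37.0, 28.0, 2.0, -9.8, 0.1, -34.6] w [0.512 0.166 0.074] [ 0.58 -0.09 -0.81]
[42.0, 36.0, -2.0, -11.7, -0.3, -38.0] w [0.513 0.175 0.077] [ 0.59 -0.06 -0.81]
[46.0, 44.0, -6.0, -13.8, -0.7, -41.2] w [0.514 0.185 0.08 ] [ 0.6  -0.03 -0.8 ]
[51.0, 53.0, -12.0, -16.0, -1.3, -44.4] w [0.515 0.195 0.085] [ 0.62  0.01 -0.79]
```

Emit:
{"fn": "carry_out", "kwargs": {
  "motion": [
    [[8,0,5,-1,0.2,-8.3,0],[16,3,8,-2.6,0.5,-16.3,0],[20,7,8,-3.7,0.5,-20.1,0],[24,11,8,-5,0.5,-23.9,0],[28,16,7,-6.4,0.5,-27.6,0],[33,21,5,-8,0.3,-31.1,0],[37,28,2,-9.8,0.1,-34.6,0],[42,36,-2,-11.7,-0.3,-38,0],[46,44,-6,-13.8,-0.7,-41.2,0],[51,53,-12,-16,-1.3,-44.4,0]]
  ]
}}

```text
t: 6.2
ee_pos: [0.5157, 0.1959, 0.0854]
tcp_rot: [-0.004, 0.945, 0.002, 0.326]
force: [0.8, 0.1, 0.1]
gripper_width: -0.0
grasp_force: 0.0
```

```bash
cat >> plan.py <<'E'
def cart(*W):
    o=readout.get_obs();P0,R0=np.array(o["ee_pos"]),Ro.from_quat(o["tcp_rot"]);q=np.array(o["joint_positions"])
    print(o["t"],P0.round(4),R0.as_matrix()[:,2].round(3),q.round(2),"F",np.round(o["force"],1))
    for p,t in W:
        R=tgt(180.6,-t);q,e=ik(p,R,q)
        print(p,t,(R0.inv().apply(np.array(p)-P0)*1000).round(1),(R0.inv()*R).as_rotvec(degrees=True).round(1),"ik",round(e,4),q.round(2))
E
python3 - <<'E'
from plan import *
cart(([.515,.195,.08],38),([.54,.195,.075],38),([.555,.195,.08],40),([.555,.195,.10],40),([.555,.195,.12],40),([.555,.195,.18],40))
E
```

```text
6.2 [0.5157 0.1959 0.0854] [ 0.617  0.007 -0.787] [-0.87  0.4   0.17  2.42  2.06  0.4  -1.15] F [0.8 0.1 0.1]
[0.515, 0.195, 0.08] 38 [ 3.9 -0.9  3.8] [ 0.   0.1 -0.1] ik 0.0 [-0.33  0.43 -0.45  2.39  1.89  0.62 -0.9 ]
[0.54, 0.195, 0.075] 38 [-12.7  -1.1  23.2] [ 0.   0.1 -0.1] ik 0.0 [-0.31  0.46 -0.43  2.35  1.92  0.6  -0.87]
[0.555, 0.195, 0.08] 40 [-27.6  -1.2  28.5] [ 0.  -1.9 -0.1] ik 0.0 [-0.3   0.47 -0.43  2.33  1.96  0.62 -0.9 ]
[0.555, 0.195, 0.1] 40 [-39.9  -1.2  12.7] [ 0.  -1.9 -0.1] ik 0.0 [-0.31  0.42 -0.42  2.33  1.89  0.59 -0.82]
[0.555, 0.195, 0.12] 40 [-52.3  -1.2  -3. ] [ 0.  -1.9 -0.1] ik 0.0 [-0.31  0.37 -0.41  2.32  1.81  0.56 -0.74]
[0.555, 0.195, 0.18] 40 [-89.3  -1.1 -50.2] [ 0.  -1.9 -0.1] ik 0.0 [-0.29  0.24 -0.42  2.28  1.51  0.5  -0.44]
```

Emit:
{"fn": "carry_out", "kwargs": {
  "motion": [
    [[-4,0,15,0,0,0,0],[-13,-1,23,0,0,0,0],[-21,-1,27,0,-2,0,0],[-27,-1,30,0,-5,0,0],[-27,-1,30,0,-5,0,0]]
  ]
}}

```text
t: 6.62
ee_pos: [0.5558, 0.1943, 0.0777]
tcp_rot: [-0.002, 0.93, 0.001, 0.367]
force: [-0.7, 1.3, -0.3]
gripper_width: -0.0001
grasp_force: 0.0
```

```bash
python3 - <<'E'
from plan import *
cart(([.557,.195,.08],44),([.557,.195,.09],44),([.557,.195,.10],44),([.557,.195,.11],44),([.557,.195,.15],44))
E
```

```text
6.6167 [0.5558 0.1943 0.0777] [ 0.683  0.004 -0.73 ] [-0.77  0.47  0.1   2.39  2.23  0.52 -1.29] F [-0.7  1.3 -0.3]
[0.557, 0.195, 0.08] 44 [-2.4  0.7 -0.8] [-0.2 -0.9 -0.3] ik 0.0 [-0.69  0.47 -0.01  2.39  2.2   0.58 -1.24]
[0.557, 0.195, 0.09] 44 [-9.3  0.7 -8.1] [-0.2 -0.9 -0.3] ik 0.0 [-0.7   0.45  0.01  2.39  2.17  0.55 -1.21]
[0.557, 0.195, 0.1] 44 [-16.1   0.7 -15.4] [-0.2 -0.9 -0.3] ik 0.0 [-0.71  0.42  0.02  2.39  2.14  0.53 -1.17]
[0.557, 0.195, 0.11] 44 [-22.9   0.7 -22.7] [-0.2 -0.9 -0.3] ik 0.0 [-0.73  0.4   0.04  2.38  2.1   0.52 -1.13]
[0.557, 0.195, 0.15] 44 [-50.3   0.8 -52. ] [-0.2 -0.9 -0.3] ik 0.0 [-0.78  0.3   0.1   2.37  1.92  0.45 -0.92]
```

Now raise vertically in small steps to find contact.

Emit:
{"fn": "carry_out", "kwargs": {
  "motion": [
    [[-5,0,-4,0,0,0,0],[-9,0,-8,0,0,0,0],[-11,0,-10,0,0,0,0],[-13,0,-12,0,0,0,0]]
  ]
}}

```text
t: 6.95
ee_pos: [0.5563, 0.1958, 0.0967]
tcp_rot: [-0.003, 0.93, 0.002, 0.367]
force: [-0.6, -0.5, -2.1]
gripper_width: 0.0
grasp_force: 0.0
```

Emit:
{"fn": "carry_out", "kwargs": {
  "motion": [
    [[-1,0,-1,0,0,0,0],[-3,0,-3,0,0,0,0],[-5,0,-5,0,0,0,0],[-7,0,-7,0,0,0,0]]
  ]
}}

```text
t: 7.28
ee_pos: [0.5555, 0.1957, 0.1052]
tcp_rot: [-0.004, 0.931, 0.002, 0.366]
force: [-3.7, 0.6, -2.5]
gripper_width: -0.0001
grasp_force: 0.0
```

```bash
python3 - <<'E'
from plan import *
from rig import optics
import cv2
cart(([.557,.195,.12],44))
a=np.hstack([optics.camera("side")[60:300,200:460],optics.camera("top")[160:400,60:320]])
cv2.imwrite("pics/c2.png",cv2.resize(cv2.cvtColor(a,cv2.COLOR_RGB2BGR),None,fx=1.5,fy=1.5))
E
```

```text
7.2833 [0.5555 0.1957 0.1052] [ 0.681  0.006 -0.732] [-0.83  0.41  0.16  2.39  2.14  0.46 -1.18] F [-3.7  0.6 -2.5]
[0.557, 0.195, 0.12] 44 [-11.1  -0.7  -9.8] [-0.1 -1.1 -0.1] ik 0.0 [-0.85  0.38  0.18  2.39  2.11  0.46 -1.15]
```

View pics/c2.png

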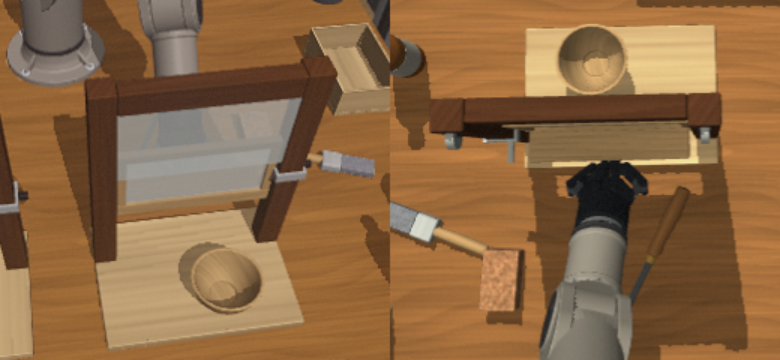

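The tip is under the rail's front edge and a force has appeared at tip z≈0.10, which is contact. I'll lift about 45 mm and re-measure.

Emit:
{"fn": "carry_out", "kwargs": {
  "motion": [
    [[-3,0,-3,0,0,0,0],[-6,0,-6,0,0,0,0],[-10,0,-11,0,0,0,0],[-14,0,-15,0,0,0,0],[-18,0,-19,0,0,0,0],[-22,0,-23,0,0,0,0],[-26,0,-28,0,0,0,0],[-29,0,-31,0,0,0,0],[-31,0,-33,0,0,0,0],[-31,0,-33,0,0,0,0]]
  ]
}}

```text
t: 8.22
ee_pos: [0.5557, 0.1956, 0.151]
tcp_rot: [-0.004, 0.93, 0.002, 0.366]
force: [-6.7, -0.6, -0.8]
gripper_width: 0.0003
grasp_force: 0.0
```

```bash
python3 - <<'E'
from plan import *
from rig import optics
import cv2
cart(([.557,.195,.16],44))
s=cv2.cvtColor(optics.camera("side"),cv2.COLOR_RGB2BGR);t=cv2.cvtColor(optics.camera("top"),cv2.COLOR_RGB2BGR)
cv2.imwrite("pics/s3f.png",s);cv2.imwrite("pics/t3f.png",t)
up=lambda a,f:cv2.resize(a,None,fx=f,fy=f,interpolation=cv2.INTER_CUBIC)
cv2.imwrite("pics/c3.png",np.vstack([up(s[120:205,265:415],5)[:, :750],up(t[225:275,130:280],5)[:175]]))
E
```

```text
8.2167 [0.5557 0.1956 0.151 ] [ 0.682  0.006 -0.732] [-0.93  0.3   0.28  2.37  1.91  0.39 -0.93] F [-6.7 -0.6 -0.8]
[0.557, 0.195, 0.16] 44 [-7.1 -0.6 -5.7] [-0.1 -1.  -0.1] ik 0.0 [-0.94  0.28  0.28  2.37  1.9   0.4  -0.92]
```

View pics/c3.png

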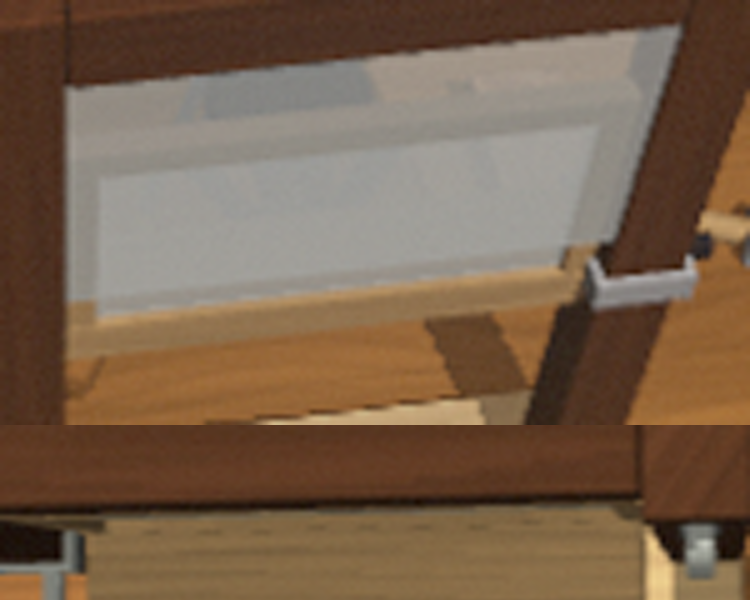

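The rail has risen. Its back face is now centred on roughly (80,341)–(540,288) in this crop, bottom edge (68,358)–(580,298). The collar's back face centre is at about (648,285), only slightly above the rail. Next I compute heights from the same camera.

```bash
cat > hz.py <<'E'
from h import *
p=np.load("p.npy");C=lambda a,u0,v0,f:np.array(a)/f+[u0,v0]
def yz(n,P,x):
    r=least_squares(lambda w:(proj(n,G(p,[[x,w[0],w[1]]]))-P).ravel(),[0,.2]);return r.x.round(4)
if __name__=="__main__":
    c=lambda a:C([a],265,120,5)
    for nm,a,x in(("railbotL",(80,356.5),.003),("railbotR",(560,300),.003),("railcL",(80,341),.003),("railcR",(540,288),.003),("collar c",(648,285),.025),("collar top L",(605,278),.025),("collar botL",(600,306),.025),("collar bot R",(692,292),.025),("post inner edge at collar",(612,272),.02)):
        print(nm,yz("side",c(a),x))
    print("first pic rail bottom",yz("side",S([(128,422)]),.003),yz("side",S([(470,382)]),.003))
E
python3 hz.py
```

```text
railbotL [-0.1194  0.1817]
railbotR [0.121  0.1836]
railcL [-0.1195  0.1938]
railcR [0.1086 0.1949]
collar c [0.1517 0.2159]
collar top L [0.1284 0.225 ]
collar botL [0.1305 0.2038]
collar bot R [0.1759 0.2066]
post inner edge at collar [0.1339 0.2226]
first pic rail bottom [-0.1225  0.1299] [0.1183 0.1307]
```

The rail centre is at about 0.193. The collar centre gives about 0.215, and the pointer-to-rail-end offset in the top view (7.0 px) gives about 0.212. I'll lift 20 mm more, then check closely.

Emit:
{"fn": "carry_out", "kwargs": {
  "motion": [
    [[-3,0,-3,0,0,0,0],[-6,0,-6,0,0,0,0],[-9,0,-10,0,0,0,0],[-12,0,-13,0,0,0,0],[-13.6,0,-14.6,0,0,0,0],[-13.6,0,-14.6,0,0,0,0],[-13.6,0,-14.6,0,0,0,0]]
  ]
}}

```text
t: 8.9
ee_pos: [0.5557, 0.1955, 0.1708]
tcp_rot: [-0.004, 0.93, 0.002, 0.366]
force: [-7.0, -0.1, 0.4]
gripper_width: -0.0001
grasp_force: 0.0
```

```bash
python3 - <<'E'
from plan import *
from rig import optics
import cv2
cart(([.557,.195,.14],44),([.535,.195,.12],42))
s=cv2.cvtColor(optics.camera("side"),cv2.COLOR_RGB2BGR);t=cv2.cvtColor(optics.camera("top"),cv2.COLOR_RGB2BGR)
cv2.imwrite("pics/s4f.png",s);cv2.imwrite("pics/t4f.png",t)
up=lambda a,f:cv2.resize(a,None,fx=f,fy=f,interpolation=cv2.INTER_CUBIC)
cv2.imwrite("pics/c4.png",np.hstack([up(s[140:200,345:405],6.5),up(t[225:285,120:180],6.5)]))
E
```

```text
8.9 [0.5557 0.1955 0.1708] [ 0.682  0.006 -0.731] [-0.98  0.25  0.33  2.36  1.78  0.37 -0.78] F [-7.  -0.1  0.4]
[0.557, 0.195, 0.14] 44 [20.1 -0.5 23.4] [-0.1 -1.  -0.1] ik 0.0 [-0.88  0.33  0.22  2.38  2.01  0.43 -1.04]
[0.535, 0.195, 0.12] 42 [49.8 -0.4 23. ] [-0.1  1.  -0.1] ik 0.0 [-0.54  0.34 -0.2   2.39  1.91  0.55 -0.93]
```

View pics/c4.png

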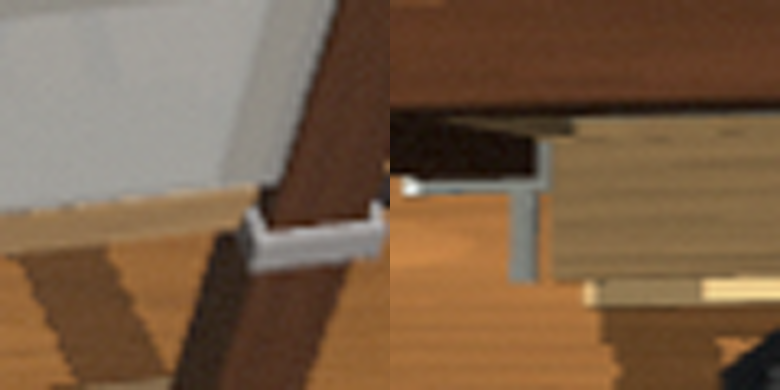

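```bash
python3 - <<'E'
from hz import *
c=lambda a:C([a],345,140,6.5)
for nm,a,x in(("rail bot",(220,231),.003),("rail bot L",(20,253),.003),("rail top",(220,194),.003),("collar top",(300,233),.025),("collar bot",(300,264),.025),("collar bot2",(360,254),.025)):
    print(nm,yz("side",c(a),x))
for zr in(.205,.215):
  for d in(-.012,0,.012):
    a=proj("top",G(p,[[-.055,.124,zr+.009],[-.055,.136,zr+d+.003]]));print(zr,d,(a[0]-a[1]).round(2),a.round(1).tolist())
E
```

```text
rail bot [0.1223 0.2005]
rail bot L [0.0452 0.2007]
rail top [0.1179 0.2223]
collar top [0.1418 0.2218]
collar bot [0.146  0.2034]
collar bot2 [0.1686 0.2053]
0.205 -0.012 [ 3.1  -0.11] [[144.6, 268.1], [141.4, 268.2]]
0.205 0 [ 4.71 -0.11] [[144.6, 268.1], [139.8, 268.2]]
0.205 0.012 [ 6.35 -0.12] [[144.6, 268.1], [138.2, 268.2]]
0.215 -0.012 [ 3.11 -0.11] [[143.2, 268.1], [140.1, 268.2]]
0.215 0 [ 4.75 -0.11] [[143.2, 268.1], [138.5, 268.2]]
0.215 0.012 [ 6.42 -0.12] [[143.2, 268.1], [136.8, 268.2]]
```

Both cameras agree: rail centre ≈0.2105, collar ≈0.213, and the top-view offset of 4.45 px puts the pointer about 2 mm off the rail. I'll lower the fingers and withdraw.

Emit:
{"fn": "carry_out", "kwargs": {
  "motion": [
    [[3,0,3,0,0,0,0],[8,0,8.5,0,0,0,0],[15,0,16,0,0,0,0],[22,0,24,0,0,0,0],[27,0,29,0,0,0,0],[34,0,23,0,1,0,0],[41,0,17,0,2,0,0],[47,0,11,0,3,0,0],[53,0,5,0,4,0,0],[53,0,5,0,4,0,0],[53,0,5,0,4,0,0]]
  ]
}}

```text
t: 9.92
ee_pos: [0.5224, 0.1957, 0.1322]
tcp_rot: [-0.003, 0.942, 0.002, 0.336]
force: [-0.6, -0.3, -0.0]
gripper_width: -0.0
grasp_force: 0.0
```

```bash
python3 - <<'E'
from plan import *
from rig import optics
import cv2
cart()
s=cv2.cvtColor(optics.camera("side"),cv2.COLOR_RGB2BGR);t=cv2.cvtColor(optics.camera("top"),cv2.COLOR_RGB2BGR)
up=lambda a,f:cv2.resize(a,None,fx=f,fy=f,interpolation=cv2.INTER_CUBIC)
cv2.imwrite("pics/c5.png",np.vstack([np.hstack([up(s[140:200,345:405],6),up(t[225:285,120:180],6)]),cv2.resize(t[170:280,90:300],(720,230))]))
b=cv2.imread("pics/s4f.png");print("rail-region diff",np.abs(s[140:200,345:405].astype(int)-b[140:200,345:405]).mean())
E
```

```text
9.9167 [0.5224 0.1957 0.1322] [ 0.632  0.006 -0.775] [-0.97  0.29  0.29  2.41  1.82  0.35 -0.88] F [-0.6 -0.3 -0. ]
rail-region diff 1.9146296296296297
```

View pics/c5.png

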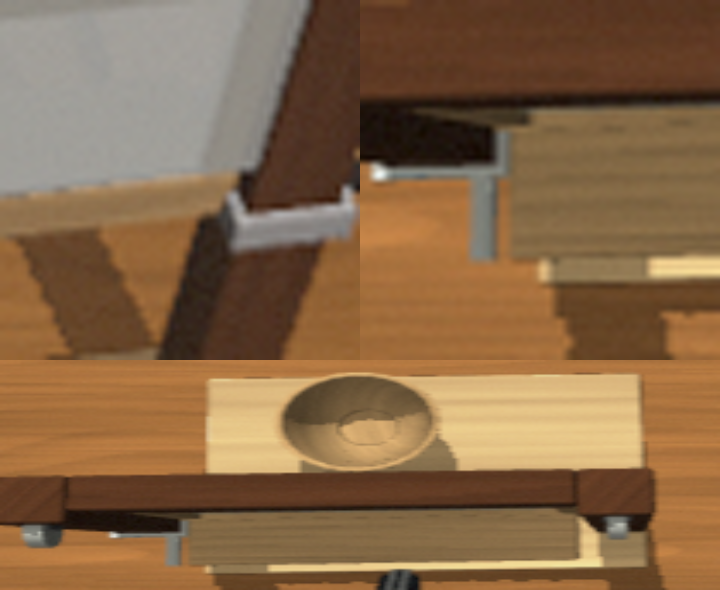

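The rail has held its place beside the collar and pointer: rail left end at (512,180), pointer at (484,215). The bowl is unmoved and the measured force is near zero, so I'm handing in.

```bash
python3 -c "
from rig import job
print(job.close_job())"
```

```text
the job is handed in; nothing more can be done
None
```

I raised the wide guard's sash until its rail was within about 3 mm of the pointer by both cameras (12 mm allowed), backed the gripper clear, and handed the job in at about 10 s; `close_job()` returned no verdict. The bowl and pointer looked unmoved in the last pictures; I did not re-check the narrow guard's sash, but the arm never worked near it.

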